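# Load a slide rack past the scanner's spring gate

## Robot

A 7-joint arm with a two-finger parallel gripper is mounted at the origin on the work surface. World frame = base frame: x ahead of the robot, y to its left, z up, the work surface at z = 0. Lengths are in m, angles in rad, forces in N, time in s.
With the tool pointing down it reaches from about 0.35 to 0.9 m from the base axis. Payload 8.1 kg.
Tool frame: the origin (TCP) lies at the very end of the fingers, on their centre line; the grasp point (between the pads) lies 19 mm behind it (arm.tcp_to_grasp is the z of the grasp point in the tool frame, in m); z points along the fingers, y is the line along which they close (so a half turn about z gives the same grasp; the last joint's range is limited). The gripper opens to 92 mm and grips with 3 to 60 N. Pads are 19 mm wide; open, the fingers measure 130 mm over their backs; the gripper's body (75 mm by 190 mm) begins 47 mm behind the grasp point.
Start: joints at [-1.236, 0.434, 0.025, 1.573, -0.012, 1.134, -0.075], TCP at [0.265, 0.566, 0.227] pointing down, gripper open.
Joint ranges: [-2.62, 2.62], [-0.44, 2.09], [-1.27, 1.32], [0.08, 2.57], [-1.32, 4.46], [0.12, 2], [-2.74, 2.74]. Speed limits (rad/s): [2.22, 2.22, 3.01, 3.01, 3.14, 3.14, 3.14].

## Interface

Orientations are given as a rotation vector (axis times angle).
In Python, from cell import readout, vision, sign_off, arm gives the robot as it stands. The module is installed in compiled form; this text tells all that it offers.
- The arm moves only by the shell command python3 -m creep 'ROWS' [FORCE]. ROWS is JSON, a list of rows, each a list of 5 numbers: the shift along the tool's x, y, z in units of 4 cm (1.0 is 4 cm), then the turn about the tool's z in units of 4 degrees (1.0 is 4 degrees), then the opening, from 0 (shut) to 1 (fully open). A call has 1 to 12 rows; each row shifts and turns the commanded pose from where the row before left it, along the tool's axes as they then stand; what a row does not reach is not made up. A row lasts 1/8 s, in which the tool goes at most 62.5 mm and 10.7 degrees, less where a joint would pass 70% of its speed; a pose out of reach is approached as far as the arm can. A call with a number of a shift or a turn outside -1 to 1 is refused whole. A call with a gripper value outside its range is refused whole. The fingers move at their own pace and stop on an object; FORCE is the grip in N (left out, the last holds). Time passes only in rows, so rows that do not move let the fingers close. It gives the time, the measured TCP pose, the force, the opening and the grip force at its end, in the units of the state.
- readout.observe(): the state, without advancing time (a new reading comes with each control period).
- vision.get_image(name): name is "scene" or "top" or "wrist"; returns a dict with "pixels" (400x640x3 uint8, blue, green, red), "z_map" (400x640 float32, m along the optical axis (not along the pixel's ray), 0 where there is no reading), "camera_matrix" (3x3 intrinsics, pixels), "k1" (the pictures are not rectified: a ray, as slopes to the right and down, at radius r is drawn at 1 + k1 r^2 times it, then the intrinsics apply), "position" and "rotation" of the camera in the world. Camera axes: x right, y up, looking along -z (the intrinsics and any distortion apply to the point x, -y, -z); pixel columns grow to the right and rows downward; lengths in m; the calibration is good to about 2 mm. A picture is of the moment at which its call begins.
- sign_off(): hands the job in; it is judged then, once.
The state is a dict: "clock": time; "joints": joint angles; "dq": joint speeds; "joint_efforts": joint torques, N m; "position": TCP position; "ee_rot": TCP orientation; "force": force on the tool from outside, world axes, zero at the start; "ft_torque": the same for the moment, N m; "width": opening from 0.0 (shut) to 1.0 (fully open); "gripper_force": force on a finger pad.
Only numpy, scipy, OpenCV 4.12 (cv2) and the standard library are available. Lean on these libraries where they do the work, as an engineer would, in place of code of your own. Each camera call takes 0.05 s, during which the arm holds its last target. There are 200 camera calls.

## Task

Load the full slide rack into the scanner: with one fingertip press down the long bar beside the loading chute so that the spring gate sinks out of the way, and keep it held down while your other fingertip pushes the rack along the chute, past the gate, until it is home against the end stop. Then lift off so that the gate springs fully up behind the rack. Only press and push: the rack must not be lifted or tipped, the gate must never catch or rub on it, and everything else on the bench stays where it is.

Things in the scene. Friction and masses are not known exactly. Their poses are not given: they have to be found in the camera images.
- chute: Fixed loading chute. Origin on the bench top under mid-channel in the gate's plane; x = direction of travel, y = across towards the long bar, z up. Channel floor at z = 45 mm, 50 mm wide, side walls 6 mm thick, 18 mm above the floor; open on top and at the entry (x = -235 mm). The gate rises through a slot at x = 0. Hinge brackets 68 mm high at y = -70 to -50 mm, x within 18 mm.
- rack_center (a point): Centre of the full slide rack (white, upright glass slides) standing in the channel before the gate: 80 mm long (x, along the channel), 46 wide, 36 high, about 0.18 kg, flat vertical ends; it slides on the channel floor (centre 63 mm above the bench). Home, it is at x = +52 mm in the chute's frame, its rear face 12 mm past the gate's mid-plane.
- gate (a joint): Angle of the gate, a 6 mm steel blade hinged parallel to the channel at y = -60, z = 60 mm of the chute's frame. 0 = up, blocking the channel (the rack cannot push it open); 0.46 rad = bar fully pressed, at its stop. From 0.38 rad the blade is below the channel floor, clear of the rack. A spring lifts it again (on the bar: about 3 N at first, 5.5 N fully down).
- bar_mid (a point): Point on the axis of the long level press bar of the gate: round steel, 12 mm thick, beside the channel and parallel to it, nothing above it; press it anywhere. Point at x = -100 mm in the chute's frame; the bar runs x = -225 to +23 mm. Axis at y = 51, z = 100 mm with the gate up; y = 57, z = 47 mm fully down (its top then 8 mm above the channel floor).
- end_stop (a point): The end stop: centre of the flat upright face of the black loader housing that closes the channel, at x = +92 mm, z = 60 mm of the chute's frame; the housing is 150 mm wide, 105 mm high and 98 mm deep along x.
- spare_rack: Bystander: empty white slide rack of the same size lying on the bench beside the chute, not to be used; origin under its centre
- solvent: Bystander: white bottle, 56 mm across, 130 mm tall; origin under its centre
- jar: Bystander: amber jar, 52 mm across, 65 mm tall; origin under its centre
- driver: Bystander: screwdriver lying on the bench, 150 mm long; origin under it
- lens_mount: Bystander: lens on a post and round foot, 44 mm across, 86 mm tall; origin under its foot
- meter_head: Bystander: flat round power-meter head, 60 mm across, 22 mm tall; origin under its centre
- tray: Bystander: empty shallow white tray, 100 x 70 x 25 mm; origin under its centre
Not all that is in view belongs to the job. What is shaped like the part that bears rack_center but brown or red is not meant.

How it is judged:
By the outcome, as a careful person would: the job done as asked, in the order asked, and still so for the second after the job is handed in, with the robot touching nothing.
It also fails if it takes over 43 s, if anything falls off the work surface, if the arm or the gripper's body presses on something with over 40 N, if the wrist force passes 120 N, or if a joint passes its speed limit or range.

## Working session

There is one attempt and no reset: what is moved stays moved. The work goes in short steps, Python scripts to look and compute and a shell command to move; the robot and the scene stay as the last step left them, time stands still between calls to the robot, and variables do not carry over. Pictures are saved under pics/ and viewed, at most 10 in all, crops included, and the job is handed in when it is done.

```bash
mkdir -p pics; cat > h.py <<'E'
import numpy as np, cv2
from cell import readout, vision
from scipy.spatial.transform import Rotation as R
def grab(n):
    d=vision.get_image(n); np.savez('%s.npz'%n,**d); return d
def load(n): return dict(np.load('%s.npz'%n))
def rot(d):
    r=np.array(d['rotation']); return r if r.shape==(3,3) else R.from_rotvec(r).as_matrix()
def ray(d,uv):
    K=d['camera_matrix']; k=float(d['k1'])
    p=cv2.undistortPoints(np.float64(uv).reshape(-1,1,2),K,np.array([k,0,0,0,0.]))[:,0]
    return np.c_[p[:,0],-p[:,1],-np.ones(len(p))]@rot(d).T
def onplane(d,uv,z):
    v=ray(d,uv); o=np.array(d['position']); return o+v*((z-o[2])/v[:,2])[:,None]
def cloud(d):
    h,w=d['z_map'].shape; u,v=np.meshgrid(np.arange(w),np.arange(h))
    r=ray(d,np.c_[u.ravel(),v.ravel()]); P=np.array(d['position'])+r*d['z_map'].ravel()[:,None]
    P=P.reshape(h,w,3); P[d['z_map']==0]=np.nan; return P
E
python3 - <<'E'
from h import *
for n in('scene','top'):
    d=grab(n); cv2.imwrite('pics/%s0.png'%n,d['pixels']); print(n,d['position'],d['rotation'],d['camera_matrix'],d['k1'])
print(readout.observe())
E
```

```text
scene [ 1.324368   -0.26887153  0.75210106] [0.78136838 0.52485299 1.14273739] [[421.58114536   0.         326.03839725]
 [  0.         421.58114536 198.09656957]
 [  0.           0.           1.        ]] -0.10682463247131699
top [0.35503568 0.02454057 1.14629655] [ 0.15653068 -0.13790761 -1.59061942] [[483.58762206   0.         325.24941788]
 [  0.         483.58762206 205.79738259]
 [  0.           0.           1.        ]] -0.02481027465747923
{'clock': 0.1, 'joints': array([-1.23557282,  0.43516794,  0.02494981,  1.57400452, -0.0116136 ,
        1.13399547, -0.07503974]), 'dq': array([ 0.0004014 , -0.00359182,  0.00097261, -0.00089378, -0.0011097 ,
       -0.00061109, -0.00023503]), 'joint_efforts': array([ 3.36213088e-03, -6.69124961e+01,  9.87906530e-01, -3.15141106e+01,
       -6.05852623e-02,  3.74337821e-02,  3.64551533e-05]), 'position': array([0.26481734, 0.56561686, 0.22601469]), 'ee_rot': array([-6.82197007e-01, -3.06641872e+00,  2.22367087e-03]), 'force': array([ 1.10216404, -0.81744258,  0.39480977]), 'ft_torque': array([0.00285456, 0.03716003, 0.03805636]), 'gripper_force': 0.0, 'width': 1.000708061508271}
```

View pics/scene0.png

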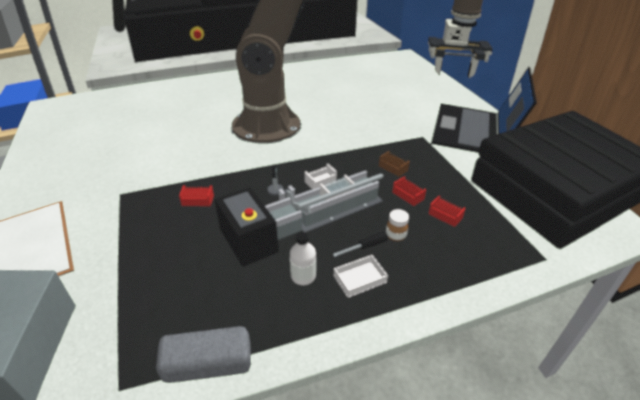

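View pics/top0.png

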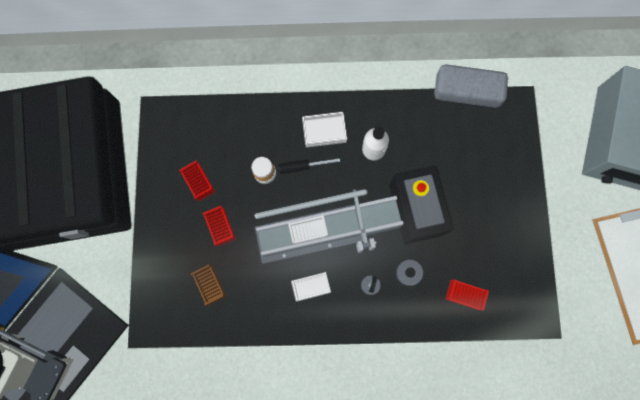

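The top view shows the chute running from (258,240) to (400,210), the bar from (257,215) to (365,192), and the gate arm with its brackets near (362,225). The housing is at (422,203).

Possible racks in the top view:
- White in the channel: (308,229)
- White on the bench: (311,287)
- Red: (196,180), (218,225) and (467,295)
- Brown: (207,285)

I choose (308,229), the white rack standing in the channel; (311,287) is the spare.

```bash
python3 - <<'E'
from h import *
d=load('top'); P=cloud(d); im=d['pixels']
c=im[170:310,240:460]; cv2.imwrite('pics/crop1.png',cv2.resize(c,None,fx=3.6,fy=3.6,interpolation=cv2.INTER_CUBIC))
# bar: z ~ 0.106 strip ; print heights
u0,u1,v0,v1=245,372,180,265
Z=P[...,2]
m=np.zeros(Z.shape,bool); m[v0:v1,u0:u1]=1
b=m&(Z>.094)&(Z<.112)&(np.indices(Z.shape)[0]<225)
q=P[b]; print('bar n',len(q),np.median(q[:,2]))
vx,vy,x0,y0=cv2.fitLine(q[:,:2].astype(np.float32),cv2.DIST_HUBER,0,.01,.01).ravel()
e=np.array([vx,vy]); t=(q[:,:2]-[x0,y0])@e; print('bar dir',e,np.degrees(np.arctan2(vy,vx)),'ends',[x0,y0]+e*t.min(),[x0,y0]+e*t.max())
# rack: white pixels within channel
hsv=cv2.cvtColor(im,cv2.COLOR_BGR2HSV)
w=(hsv[...,2]>200)&(hsv[...,1]<25); w[:205]=0;w[255:]=0;w[:,:275]=0;w[:,345:]=0
n,l,s,ce=cv2.connectedComponentsWithStats(w.astype(np.uint8)); i=1+s[1:,4].argmax(); 
k=l==i; print('rack',s[i],ce[i],np.nanmedian(Z[k]))
pts=onplane(d,np.argwhere(k)[:,::-1],.081); r=cv2.minAreaRect(pts[:,:2].astype(np.float32)*1000); print(r)
# housing top
h=(Z>.095)&(Z<.115); h[:,:385]=0;h[:,460:]=0;h[:150]=0;h[260:]=0
r=cv2.minAreaRect(P[h][:,:2].astype(np.float32)*1000);print('housing',r,np.median(Z[h]),cv2.boxPoints(r))
np.set_printoptions(precision=3,suppress=True,linewidth=200)
for u in(270,308,340,385): print(u,[(v,round(float(Z[v,u]),3)) for v in range(186,262,2)])
E
```

```text
bar n 613 0.10540662254592781
bar dir [ 0.19549417 -0.98070484] -78.7264 ends [0.53375049 0.18909442] [ 0.58311103 -0.05852482]
rack [289 215  38  28 663] [308.29562594 229.0015083 ] 0.0532429401837311
((506.2232971191406, 75.05164337158203), (46.74102783203125, 79.09642028808594), 11.052573204040527)
housing ((557.091064453125, -181.4777069091797), (150.70901489257812, 99.06035614013672), 11.449385643005371) 0.10633114511220543 [[ 473.40424 -147.89119]
 [ 493.06793 -244.9803 ]
 [ 640.7779  -215.06422]
 [ 621.1142  -117.97511]]
270 [(186, -0.0), (188, -0.001), (190, -0.003), (192, 0.002), (194, -0.0), (196, 0.001), (198, 0.0), (200, 0.002), (202, 0.003), (204, 0.0), (206, 0.007), (208, 0.001), (210, 0.108), (212, 0.106), (214, 0.106), (216, -0.0), (218, 0.003), (220, -0.002), (222, 0.001), (224, 0.003), (226, 0.062), (228, 0.047), (230, 0.047), (232, 0.043), (234, 0.045), (236, 0.046), (238, 0.044), (240, 0.047), (242, 0.047), (244, 0.048), (246, 0.045), (248, 0.047), (250, 0.06), (252, 0.065), (254, 0.028), (256, 0.004), (258, 0.003), (260, 0.004)]
308 [(186, 0.003), (188, -0.002), 
[... 873 characters left out ...]
238, 0.034), (240, 0.003), (242, 0.007), (244, 0.003), (246, -0.0), (248, 0.001), (250, 0.005), (252, 0.002), (254, 0.002), (256, 0.003), (258, 0.001), (260, 0.004)]
385 [(186, 0.003), (188, 0.0), (190, -0.003), (192, 0.001), (194, 0.001), (196, 0.002), (198, 0.06), (200, 0.065), (202, 0.05), (204, 0.045), (206, 0.043), (208, 0.047), (210, 0.045), (212, 0.044), (214, 0.044), (216, 0.04), (218, 0.048), (220, 0.047), (222, 0.044), (224, 0.046), (226, 0.063), (228, 0.05), (230, 0.007), (232, 0.001), (234, 0.001), (236, -0.002), (238, 0.001), (240, 0.002), (242, -0.001), (244, 0.002), (246, 0.002), (248, 0.001), (250, -0.002), (252, 0.001), (254, 0.005), (256, 0.003), (258, 0.002), (260, 0.003)]
```

View pics/crop1.png

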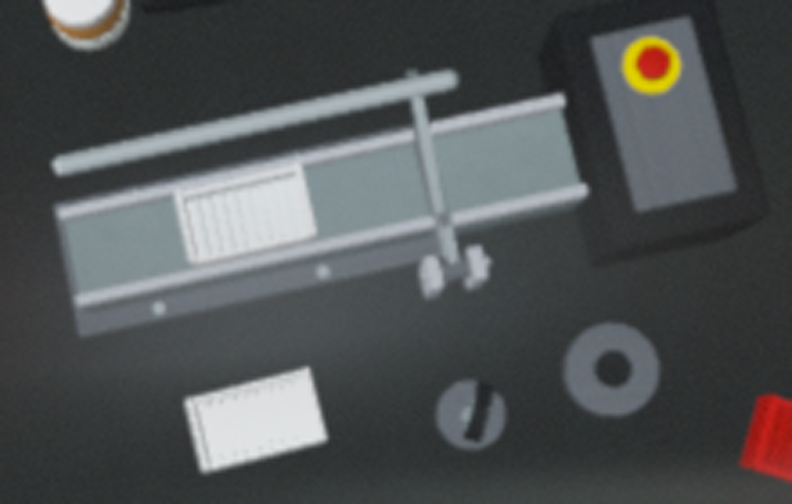

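The crop confirms it: an upright white slide rack stands in the channel at crop (247,213), the gate blade is ahead of it at crop (430,160), and the bar runs from crop (57,165) to (455,80). All the measurements agree on a chute yaw of about -78.7° and an origin of about (0.5287, -0.0435). The rack centre is at x ≈ -121 mm.

I'll turn the tool so its y axis lies along the chute's y, about +53.5°, and set the opening to about 42 mm.

```bash
python3 -m creep '[[0,0,0,1,0.46],[0,0,0,1,0.46],[0,0,0,1,0.46],[0,0,0,1,0.46],[0,0,0,1,0.46],[0,0,0,1,0.46],[0,0,0,1,0.46],[0,0,0,1,0.46],[0,0,0,1,0.46],[0,0,0,1,0.46],[0,0,0,1,0.46],[0,0,0,1,0.46]]'; python3 -m creep '[[0,0,0,1,0.46],[0,0,0,0.4,0.46],[0,0,0,0,0.46]]'
cat > st.py <<'E'
from h import *
O=np.array([.5287,-.0435]); a=np.radians(-78.7); e=np.array([np.cos(a),np.sin(a)]); y=np.array([-e[1],e[0]])
def show():
    s=readout.observe(); p=s['position']; r=R.from_rotvec(s['ee_rot']).as_matrix(); q=p[:2]-O
    print('t %.2f chute mm x %.1f y %.1f z %.1f'%(s['clock'],1e3*q@e,1e3*q@y,1e3*p[2]),'tool y ang %.2f tool z'%np.degrees(np.arctan2(r[1,1],r[0,1])),r[:,2].round(4),'F',(s['force'][:2]@e).round(2),(s['force'][:2]@y).round(2),s['force'][2].round(2),'w',round(s['width'],3))
    return s
if __name__=='__main__': show()
E
python3 st.py
```

```text
clock: 1.6
position: [0.2648, 0.5658, 0.2263]
ee_rot: [1.873, 2.522, -0.001]
force: [0.3, 0.2, 0.4]
width: 0.463
gripper_force: 0.0
clock: 1.98
position: [0.2649, 0.5659, 0.2265]
ee_rot: [1.991, 2.43, -0.001]
force: [0.6, -0.0, -0.1]
width: 0.46
gripper_force: 0.0
t 1.98 chute mm x -649.3 y -139.3 z 226.5 tool y ang 11.36 tool z [-1.e-04 -5.e-04 -1.e+00] F 0.12 0.58 -0.06 w 0.46
```

```bash
python3 -m creep '[[-1,0.35,0,0,0.46],[-1,0.35,0,0,0.46],[-1,0.35,0,0,0.46],[-1,0.35,0,0,0.46],[-1,0.35,0,0,0.46],[-1,0.35,0,0,0.46],[-1,0.35,0,0,0.46],[-1,0.35,0,0,0.46],[-1,0.35,0,0,0.46],[-1,0.35,0,0,0.46],[-1,0.35,0,0,0.46],[-0.78,0.3,0,0,0.46]]'; python3 -m creep '[[0,0,0.8,0,0.46],[0,0,0.6,0,0.46],[0,0,0,0,0.46],[0,0,0,0,0.46]]'; python3 st.py; python3 - <<'E'
from h import *
d=grab('wrist'); cv2.imwrite('pics/w1.png',d['pixels'])
P=cloud(d); print(d['position'])
d=grab('scene'); cv2.imwrite('pics/s1.png',cv2.resize(d['pixels'][130:280,180:430],None,fx=3,fy=3,interpolation=cv2.INTER_CUBIC))
E
```

```text
clock: 3.48
position: [0.521, 0.1347, 0.2269]
ee_rot: [1.991, 2.429, 0.0]
force: [-0.1, 0.2, 0.2]
width: 0.46
gripper_force: 0.0
clock: 3.98
position: [0.5207, 0.1367, 0.1716]
ee_rot: [1.991, 2.43, 0.001]
force: [-0.1, 0.0, -0.5]
width: 0.46
gripper_force: 0.0
t 3.98 chute mm x -178.3 y 27.5 z 171.6 tool y ang 11.34 tool z [ 9.e-04  3.e-04 -1.e+00] F -0.02 -0.08 -0.47 w 0.46
[0.50409275 0.21478155 0.32856733]
```

View pics/w1.png

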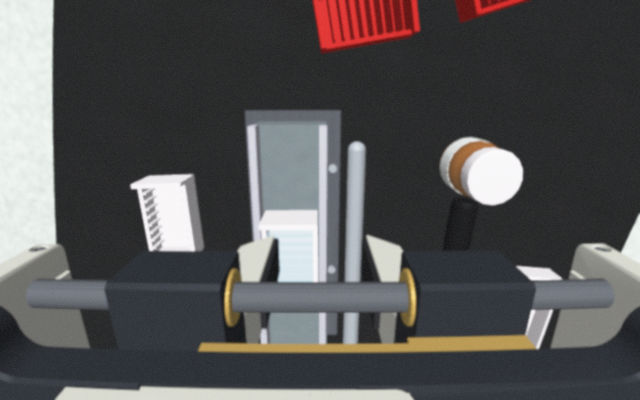

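View pics/s1.png

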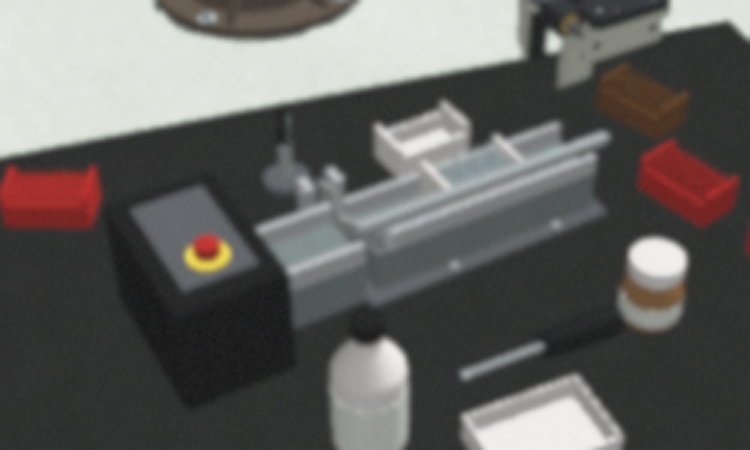

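The wrist view shows the rack at (290,235) with its rear end towards the chute entry, the bar at x≈355, and the fingertips at (260,245) and (383,245). The scene crop shows the tool above the entry end and the gate up at (350,215). Next I'll check how far across the fingertips reach and refine the rack's rear face and the bar in the wrist frame.

```bash
python3 - <<'E'
from st import *
d=load('wrist'); s=show(); Rt=R.from_rotvec(s['ee_rot']).as_matrix(); p=s['position']
K=d['camera_matrix'];k=float(d['k1'])
def proj(X):
    c=(np.atleast_2d(X)-d['position'])@rot(d); q=np.c_[c[:,0],-c[:,1],-c[:,2]]
    return cv2.projectPoints(q,np.zeros(3),np.zeros(3),K,np.array([k,0,0,0,0.]))[0][:,0].round(0)
for ty in(-40,-21,21,40):
    print(ty,proj([p+Rt@np.array([x,ty,0])/1e3 for x in(-9.5,9.5)]).tolist())
P=cloud(d); C=np.c_[(P.reshape(-1,3)[:,:2]-O)@e,(P.reshape(-1,3)[:,:2]-O)@y].reshape(400,640,2)*1e3; Z=P[...,2]*1e3
# bar, walls, rack
b=(Z>94)&(Z<112); b[:,:340]=0;b[:,370:]=0;b[240:]=0
print('bar x',np.percentile(C[b][:,0],[1,99]),'y',np.median(C[b][:,1]),'z',np.percentile(Z[b],90))
for v in(160,190): print(v,[(u,C[v,u].round(0).tolist(),round(float(Z[v,u]))) for u in range(244,344,6)])
print([(v,C[v,290].round(0).tolist(),round(float(Z[v,290]))) for v in range(200,240,3)])
# fingertip depth
print([(u,(np.array((P[244,u]-p))@Rt*1e3).round(0).tolist()) for u in range(236,284,4)])
print([(u,(np.array((P[244,u]-p))@Rt*1e3).round(0).tolist()) for u in range(360,408,4)])
E
```

```text
t 4.08 chute mm x -178.4 y 27.7 z 171.9 tool y ang 11.34 tool z [ 1.7e-03  7.0e-04 -1.0e+00] F 0.35 0.42 -0.73 w 0.457
-40 [[245.0, 275.0], [242.0, 242.0]]
-21 [[281.0, 275.0], [280.0, 242.0]]
21 [[362.0, 275.0], [363.0, 242.0]]
40 [[398.0, 275.0], [401.0, 242.0]]
bar x [-228.01773313 -160.18903261] y 51.01244348114597 z 105.67466116969932
160 [(244, [-199.0, -47.0], 1), (250, [-210.0, -29.0], 62), (256, [-209.0, -24.0], 60), (262, [-206.0, -22.0], 44), (268, [-206.0, -17.0], 44), (274, [-206.0, -12.0], 43), (280, [-206.0, -7.0], 44), (286, [-206.0, -2.0], 45), (292, [-206.0, 3.0], 44), (298, [-206.0, 9.0], 45), (304, [-206.0, 14.0], 44), (310, [-206.0, 19.0], 43), (316, [-206.0, 24.0], 44), (322, [-210.0, 29.0], 62), (328, [-199.0, 35.0], 4), (334, [-199.0, 41.0], 5), (340, [-198.0, 47.0], 0)]
190 [(244, [-167.0, -50.0], -1), (250, [-168.0, -43.0], 3), (256, [-185.0, -25.0], 63), (262, [-180.0, -23.0], 45), (268, [-180.0, -18.0], 44), (274, [-180.0, -13.0], 44), (280, [-180.0, -8.0], 45), (286, [-180.0, -2.0], 46), (292, [-180.0, 3.0], 44), (298, [-180.0, 8.0], 45), (304, [-180.0, 1
[... 510 characters left out ...]
239, [-149.0, 3.0], 80)]
[(236, [-70.0, -90.0, 172.0]), (240, [-70.0, -86.0, 171.0]), (244, [-70.0, -81.0, 171.0]), (248, [12.0, -35.0, -8.0]), (252, [12.0, -33.0, -9.0]), (256, [12.0, -31.0, -9.0]), (260, [12.0, -29.0, -9.0]), (264, [12.0, -28.0, -8.0]), (268, [12.0, -26.0, -9.0]), (272, [11.0, -24.0, -6.0]), (276, [11.0, -22.0, -6.0]), (280, [-36.0, -34.0, 98.0])]
[(360, [-23.0, 28.0, 69.0]), (364, [11.0, 21.0, -6.0]), (368, [11.0, 22.0, -7.0]), (372, [12.0, 24.0, -8.0]), (376, [12.0, 26.0, -8.0]), (380, [12.0, 28.0, -9.0]), (384, [13.0, 30.0, -9.0]), (388, [12.0, 32.0, -8.0]), (392, [12.0, 34.0, -8.0]), (396, [-71.0, 80.0, 173.0]), (400, [-71.0, 85.0, 172.0]), (404, [-70.0, 89.0, 172.0])]
```

The rack's rear face is at x = -161 and the bar is at y = 51, both matching my frame. The fingers are about ±12 mm along x. The tool is well placed, so I'll go down to the bar and press, following its outward arc.

```bash
python3 -m creep '[[0,-0.04,0.5,0,0.46],[0,0,0.5,0,0.46],[0,0,0.4,0,0.46],[0,0,0.2,0,0.46],[0,0,0,0,0.46]]'; python3 st.py; python3 -m creep '[[0,0.02,0.15,0,0.46],[0,0.05,0.2,0,0.46],[0,0.03,0.2,0,0.46],[0,0.02,0.2,0,0.46],[0,0.02,0.2,0,0.46],[0,0,0.15,0,0.46],[0,0,0,0,0.46],[0,0,0,0,0.46]]'; python3 st.py
```

```text
clock: 4.7
position: [0.5187, 0.1362, 0.1067]
ee_rot: [-1.992, -2.43, 0.0]
force: [0.0, 0.3, 0.6]
width: 0.458
gripper_force: 0.0
t 4.70 chute mm x -178.2 y 25.4 z 106.7 tool y ang 11.31 tool z [-1.e-04 -1.e-04 -1.e+00] F -0.31 0.08 0.64 w 0.458
clock: 5.7
position: [0.5235, 0.1372, 0.0627]
ee_rot: [-1.991, -2.429, 0.001]
force: [-2.0, 0.1, 3.5]
width: 0.462
gripper_force: 2.6
t 5.70 chute mm x -178.2 y 30.4 z 62.7 tool y ang 11.31 tool z [-1.1e-03 -2.0e-04 -1.0e+00] F -0.47 -1.98 3.47 w 0.462
```

```bash
python3 -m creep '[[0,0,0.1,0,0.46],[0,0,0.08,0,0.46],[0,0,0.05,0,0.46],[0,0,0,0,0.46],[0,0,0,0,0.46]]'; python3 st.py; python3 - <<'E'
from st import *
d=grab('wrist'); P=cloud(d); Z=P[...,2]*1e3; q=P[...,:2]-O; X=q@e*1e3; Y=q@y*1e3
b=(Y>44)&(Y<66)&(Z>20)&(Z<115)&(X<-190)
print('bar y',np.median(Y[b]),'z top',np.percentile(Z[b],[50,90]))
cv2.imwrite('pics/w2.png',d['pixels'][80:400,150:500])
E
```

```text
clock: 6.32
position: [0.5235, 0.1372, 0.0534]
ee_rot: [-1.991, -2.429, 0.001]
force: [-4.7, -1.3, 6.1]
width: 0.46
gripper_force: 3.4
t 6.33 chute mm x -178.2 y 30.3 z 53.4 tool y ang 11.31 tool z [-1.1e-03 -2.0e-04 -1.0e+00] F 0.34 -4.85 6.11 w 0.46
bar y 57.33192452488232 z top [53.71585735 84.48984601]
```

View pics/w2.png

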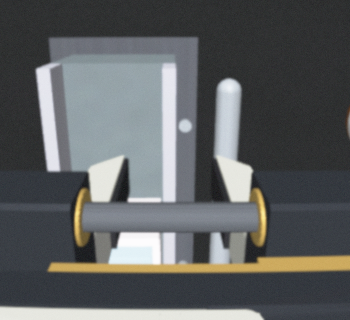

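The bar top is at about 53.7 mm, so it is fully down; the wrist view shows the bar (228,150) under the right finger and the left finger in the channel behind the rack. I'll start pushing.

```bash
python3 -m creep '[[-0.08,0,0,0,0.46],[-0.1,0,0,0,0.46],[-0.12,0,0,0,0.46],[-0.15,0,0,0,0.46],[-0.15,0,0,0,0.46],[-0.15,0,0,0,0.46],[-0.15,0,0,0,0.46],[-0.15,0,0,0,0.46],[-0.1,0,0,0,0.46],[0,0,0,0,0.46]]'; python3 st.py; python3 - <<'E'
from st import *
d=grab('top'); P=cloud(d); Z=P[...,2]*1e3; q=P[...,:2]-O; X=q@e*1e3; Y=q@y*1e3
b=(abs(Y)<24)&(Z>72)&(Z<86)&(X<88)
print('rack top x',np.percentile(X[b],[2,50,98]),b.sum())
g=(abs(X)<4)&(abs(Y)<22);print('gate z',np.percentile(Z[g],[50,95]))
b=(Y>44)&(Y<70)&(Z>20)&(Z<115)&((X<-180)|((X>0)&(X<20)));print('bar z',np.percentile(Z[b],[50,90]))
cv2.imwrite('pics/t2.png',cv2.resize(d['pixels'][160:270,240:460],None,fx=3.6,fy=3.6))
E
```

```text
clock: 7.62
position: [0.5322, 0.0931, 0.0534]
ee_rot: [-1.989, -2.429, 0.0]
force: [-5.1, 1.7, 5.7]
width: 0.464
gripper_force: 3.5
t 7.62 chute mm x -133.3 y 30.2 z 53.4 tool y ang 11.36 tool z [-0.0016  0.001  -1.    ] F -2.68 -4.69 5.71 w 0.464
rack top x [-821.32643329  -95.09316761  -43.05689978] 253
gate z [36.52828135 40.41227191]
bar z [ 62.02372884 106.26197341]
```

View pics/t2.png

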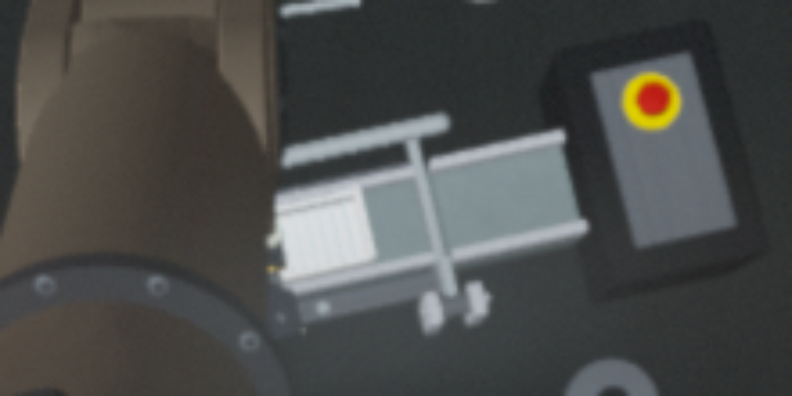

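The top view shows the rack moved, front edge at crop (368,225) or x ≈ -43. The gate (430,215) is at z ≈ 38 mm, below the floor. I'll keep pushing at the same height.

```bash
python3 -m creep '[[-0.1,0,0,0,0.46],[-0.15,0,0,0,0.46],[-0.2,0,0,0,0.46],[-0.2,0,0,0,0.46],[-0.2,0,0,0,0.46],[-0.2,0,0,0,0.46],[-0.2,0,0,0,0.46],[-0.2,0,0,0,0.46],[-0.2,0,0,0,0.46],[-0.2,0,0,0,0.46],[-0.2,0,0,0,0.46],[-0.1,0,0,0,0.46]]'; python3 st.py; python3 -m creep '[[-0.1,0,0,0,0.46],[-0.15,0,0,0,0.46],[-0.15,0,0,0,0.46],[-0.15,0,0,0,0.46],[-0.15,0,0,0,0.46],[-0.1,0,0,0,0.46],[-0.05,0,0,0,0.46],[0,0,0,0,0.46]]'; python3 st.py;  python3 - <<'E'
from st import *
d=grab('top'); P=cloud(d); Z=P[...,2]*1e3; q=P[...,:2]-O; X=q@e*1e3; Y=q@y*1e3
b=(abs(Y)<24)&(Z>72)&(Z<86)&(X<95)&(X>0)
print('rack top x',np.percentile(X[b],[2,50,98]),b.sum())
b=(Y>50)&(Y<65)&(Z>20)&(Z<115)&((X>15)&(X<23));print('bar z',np.percentile(Z[b],[50,90]))
E
```

```text
clock: 9.18
position: [0.5488, 0.0091, 0.0533]
ee_rot: [-1.989, -2.428, 0.0]
force: [-6.2, 5.1, 4.8]
width: 0.46
gripper_force: 4.0
t 9.18 chute mm x -47.6 y 30.0 z 53.3 tool y ang 11.37 tool z [-0.0023  0.0016 -1.    ] F -6.18 -5.09 4.81 w 0.46
clock: 10.18
position: [0.5552, -0.0243, 0.0532]
ee_rot: [-1.989, -2.428, 0.001]
force: [-6.1, 2.8, 5.4]
width: 0.462
gripper_force: 3.7
t 10.18 chute mm x -13.6 y 29.8 z 53.2 tool y ang 11.37 tool z [-0.0028  0.0014 -1.    ] F -3.96 -5.47 5.4 w 0.462
rack top x [72.18715539 75.72854175 92.78321323] 72Traceback (most recent call last):
  File "<stdin>", line 5, in <module>
    return _quantile_unchecked(
        a, q, axis, out, overwrite_input, method, keepdims, weights)
    return _ureduce(a,
                    func=_quantile_ureduce_func,
    ...<5 lines>...
                    overwrite_input=overwrite_input,
                    method=method)
    r = func(a, **kwargs)
    result = _quantile(arr,
                       quantiles=q,
    ...<2 lines>...
                       out=out,
                       weights=wgt)
    slices_having_nans = np.isnan(arr[-1, ...])
                                  ~~~^^^^^^^^^
IndexError: index -1 is out of bounds for axis 0 with size 0
```

About 15 mm remain, so I'll go slowly until the force shows contact with the stop.

```bash
python3 -m creep '[[-0.08,0,0,0,0.46],[-0.08,0,0,0,0.46],[-0.08,0,0,0,0.46],[-0.05,0,0,0,0.46],[0,0,0,0,0.46]]'; python3 st.py; python3 -m creep '[[-0.04,0,0,0,0.46],[-0.03,0,0,0,0.46],[0,0,0,0,0.46]]'; python3 st.py
```

```text
clock: 10.85
position: [0.5575, -0.0356, 0.0532]
ee_rot: [-1.989, -2.428, 0.001]
force: [-5.8, 3.7, 4.6]
width: 0.461
gripper_force: 3.8
t 10.85 chute mm x -2.1 y 29.8 z 53.2 tool y ang 11.37 tool z [-0.0029  0.0015 -1.    ] F -4.8 -4.98 4.6 w 0.461
clock: 11.22
position: [0.558, -0.038, 0.0531]
ee_rot: [-1.988, -2.428, 0.001]
force: [-6.9, 4.7, 5.1]
width: 0.466
gripper_force: 3.9
t 11.22 chute mm x 0.3 y 29.8 z 53.1 tool y ang 11.39 tool z [-0.003   0.0018 -1.    ] F -5.93 -5.84 5.1 w 0.466
```

```bash
for i in 1; do python3 -m creep '[[-0.03,0,0,0,0.46],[0,0,0,0,0.46]]' >/dev/null; python3 st.py; python3 -m creep '[[-0.03,0,0,0,0.46],[0,0,0,0,0.46]]'>/dev/null; python3 st.py; python3 -m creep '[[-0.03,0,0,0,0.46],[0,0,0,0,0.46]]'>/dev/null; python3 st.py; done
```

```text
t 11.47 chute mm x 1.3 y 29.8 z 53.2 tool y ang 11.39 tool z [-0.0031  0.0021 -1.    ] F -6.13 -4.2 5.31 w 0.458
t 11.72 chute mm x 1.3 y 29.8 z 53.1 tool y ang 11.43 tool z [-0.0037  0.0034 -1.    ] F -10.46 -5.74 6.24 w 0.458
t 11.97 chute mm x 1.3 y 29.8 z 53.1 tool y ang 11.46 tool z [-0.0043  0.0047 -1.    ] F -13.11 -5.16 9.11 w 0.457
```

The tool stopped at x = 1.3 and the push force rose from 6 N to 13 N, so the rack is against the stop. I'll back off along the channel with the bar still held, then check.

```bash
python3 -m creep '[[0.08,0,0,0,0.46],[0.08,0,0,0,0.46],[0.02,0,0,0,0.46],[0,0,0,0,0.46]]' >/dev/null; python3 st.py; python3 - <<'E'
from st import *
d=grab('scene'); P=cloud(d); Z=P[...,2]*1e3; q=P[...,:2]-O; X=q@e*1e3; Y=q@y*1e3
b=(abs(Y)<24)&(Z>70)&(Z<88)&(X<97)&(X>5)
print('rack top x',np.percentile(X[b],[2,50,98]),'z',np.percentile(Z[b],[50,95]),b.sum())
cv2.imwrite('pics/s2.png',cv2.resize(d['pixels'][150:260,210:390],None,fx=4,fy=4,interpolation=cv2.INTER_CUBIC))
E
```

```text
t 12.47 chute mm x 0.5 y 29.8 z 53.5 tool y ang 11.20 tool z [-9.0e-04 -1.9e-03 -1.0e+00] F 4.4 -5.67 4.69 w 0.461
rack top x [12.11948833 42.10616288 81.20279716] z [75.80864303 80.79584047] 210
```

View pics/s2.png

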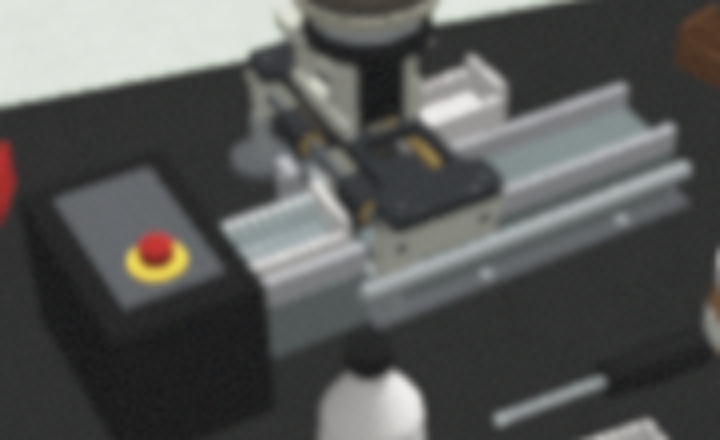

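The rack is in front of the gripper, seated against the housing at about (300,225), and the bar is fully down. Bar friction is still holding the tool, so I'll retreat a little further.

```bash
python3 -m creep '[[0.06,0,0,0,0.46],[0.06,0,0,0,0.46],[0,0,0,0,0.46]]' >/dev/null; python3 st.py
```

```text
t 12.90 chute mm x -4.4 y 30.0 z 53.6 tool y ang 11.20 tool z [-6.0e-04 -1.9e-03 -1.0e+00] F 4.18 -4.99 5.05 w 0.465
```

There is now about 5 mm of clearance behind the rack. I'll lift, following the bar's arc back so it stays under the fingertip.

```bash
python3 -m creep '[[0,0,-0.15,0,0.46],[0,0,-0.2,0,0.46],[0,-0.02,-0.2,0,0.46],[0,-0.03,-0.2,0,0.46],[0,-0.04,-0.2,0,0.46],[0,-0.05,-0.2,0,0.46],[0,-0.02,-0.2,0,0.46],[0,0,-0.4,0,0.46],[0,0,-0.8,0,0.46],[0,0,-1,0,0.46],[0,0,-1,0,0.46],[0,0,0,0,0.46]]' >/dev/null; python3 st.py;  python3 -m creep '[[0.5,0,-0.8,0,0.46],[1,0,0,0,0.46],[1,0,0,0,0.46],[1,0,0,0,0.46],[1,0,0,0,0.46],[1,0,0,0,0.46],[1,0,0,0,0.46],[1,0,0,0,0.46],[0.5,0,0,0,0.46],[0,0,0,0,0.46]]' >/dev/null; python3 st.py; python3 - <<'E'
from st import *
d=grab('top'); P=cloud(d); Z=P[...,2]*1e3; q=P[...,:2]-O; X=q@e*1e3; Y=q@y*1e3
b=(abs(Y)<24)&(Z>72)&(Z<86)&(X<96)&(X>7)
print('rack top x',np.percentile(X[b],[2,50,98]),'y',np.percentile(Y[b],[2,98]),'z',np.percentile(Z[b],[50,95]),b.sum())
b=(Y>42)&(Y<65)&(Z>20)&(Z<115)&(abs(X+70)<60);print('bar z',np.percentile(Z[b],[50,90]),'y',np.median(Y[b]))
cv2.imwrite('pics/t3.png',cv2.resize(d['pixels'][100:320,160:500],None,fx=2.3,fy=2.3,interpolation=cv2.INTER_CUBIC))
E
```

```text
t 14.40 chute mm x -5.7 y 27.1 z 239.6 tool y ang 11.32 tool z [ 7.6e-03  6.0e-04 -1.0e+00] F 0.87 -0.69 -0.02 w 0.463
t 15.65 chute mm x -327.1 y 24.3 z 267.1 tool y ang 11.44 tool z [-4.e-04 -4.e-04 -1.e+00] F -0.1 -0.45 -0.51 w 0.463
rack top x [12.01756577 55.91633642 92.05768472] y [-21.91260352  22.31428526] z [78.87750104 83.06603939] 258
bar z [105.38881292 108.08076337] y 50.66051386002382
```

View pics/t3.png

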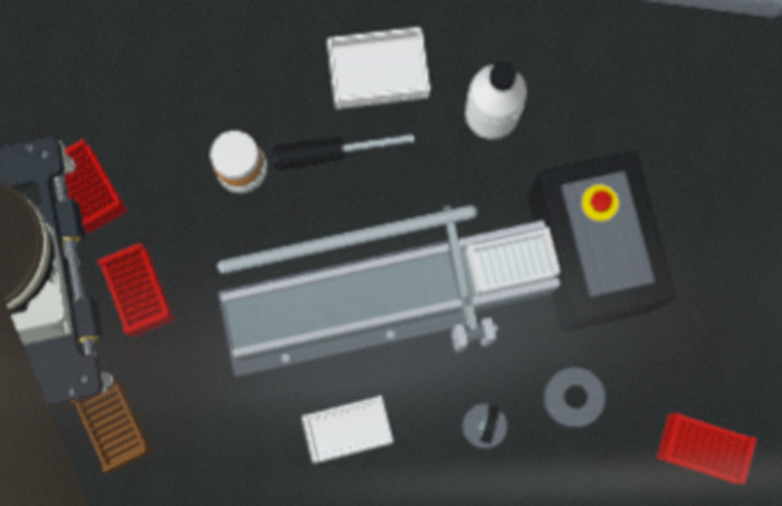

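The rack spans x = 12 to 92, home against the housing at (512,260). The gate is up behind it at (457,255), with the bar top back at about 106 mm. The bystanders haven't moved and the arm is clear, so I'm handing in.

```bash
python3 -c "from cell import sign_off; print(sign_off())"
```

```text
the job is handed in; nothing more can be done
None
```

The rack is home against the end stop with the gate fully up behind it, and the job was handed in at about 15.7 s of the 43 s limit with the arm clear and the other items unmoved.

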